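# Free a gilded moulding from the ratchet vise and set it to dry

### The arm

A 6-joint arm with a two-finger parallel gripper is mounted at the origin on a cart in front of the work surface, level with it; the furniture and walls round the work are solid. World frame = base frame: x ahead of the robot, y to its left, z up, the work surface at z = 0. Lengths are in m, angles in rad, forces in N, time in s.
With the tool pointing down it reaches from about 0.35 to 0.975 m from the base axis. Payload 4.9 kg.
Tool frame: the origin (TCP) lies between the finger pads; the fingertips stand 25 mm ahead of it and the grasp point (between the pads) lies 6 mm ahead of it (manip.tcp_to_tips is the z of the fingertips in the tool frame, in m); z points along the fingers, y is the line along which they close (so a half turn about z gives the same grasp; the last joint's range is limited). The gripper opens to 85 mm and grips with 20 to 120 N. Pads are 22 mm wide; open, the fingers measure 114 mm over their backs; the gripper's body (76 mm by 85 mm) begins 54 mm behind the grasp point. The pads swing forward as they close: fully open they stand 13 mm farther back than shut.
Start: joints at [-1.313, 0.053, 1.613, -0, 1.476, -0.119], TCP at [0.23, -0.581, 0.256] pointing down, gripper open.
Joint ranges: [-3.01, 3.01], [-1.01, 2.22], [0.06, 2.58], [-1.02, 4.17], [0.09, 2.62], [-3.14, 3.14]. Speed limits (rad/s): [2.57, 2.57, 3.14, 3.14, 3.14, 3.14].

### API

Orientations are given as a unit quaternion [w, x, y, z].
In Python, from plant import manip gives the robot as it stands. The module is installed in compiled form; this text tells all that it offers.
- The arm moves only by the tool arm_command, never from a script. Its argument "moves" is a list of rows, each a list of 3 entries, a list of its own where there are three numbers: the opening, from -1 (shut) to 1 (fully open), then the shift along the tool's x, y, z in units of 0.15 m (1.0 is 0.15 m), then the turn about the tool's z in units of 2 pi rad (1.0 is 2 pi rad). A call has 1 to 20 rows; each row is the pose to reach, as a shift and turn from the pose commanded when the call began, along the tool's axes at that moment, turning the shorter way round; what a row does not reach only later rows make up. A row lasts 1/12 s, in which the tool goes at most 41.7 mm and 7.16 degrees, less where a joint would pass 70% of its speed; a pose out of reach is approached as far as the arm can. A call with a number of a shift or a turn outside -1 to 1 is refused whole. A call with a gripper value outside its range is refused whole. The fingers move at their own pace and stop on an object; the grip force is fixed at half the most. Time passes only in rows, so rows that repeat a pose let the fingers close. It gives the time, the measured TCP pose, the force, the opening and the grip force at its end, in the units of the state.
- manip.state(): the state, without advancing time (a new reading comes with each control period).
- manip.grab_frame(name): name is "scene" or "top"; returns a dict with "frame" (384x512x3 uint8, red, green, blue), "fx", "fy", "cx", "cy" (pixels), "k1" (the pictures are not rectified: a ray, as slopes to the right and down, at radius r is drawn at 1 + k1 r^2 times it, then the intrinsics apply), "R" (3x3) and "t" (3): a world point X has camera coordinates R X + t. Camera axes: x right, y down, z forward; pixel columns grow to the right and rows downward; lengths in m; the calibration is good to about 2 mm. A picture is of the moment at which its call begins. There is no depth.
- manip.job_done(): hands the job in; it is judged then, once.
Trained networks look in a picture, given as the dict that the camera call returned (one of the last four; its "shot" number tells which), for a name from the list of things; names that differ only in an ending like _2 or _b are one class to them, and where a whole thing is asked for, a point or a joint stands for the part that bears it (a point fixed in the world has none). Each returns a list of dicts, best first, with "confidence" (0 to 1); they miss things now and then, are a little off and sometimes report something else, mostly with a low value. They report only what shows in the picture. A call takes as long as a camera call.
- manip.search_frame(picture, target): "extent" ([left, top, right, bottom] in pixels, round what is visible of it).
The state is a dict: "time": time; "joint_pos": joint angles; "joint_vel": joint speeds; "joint_efforts": joint torques, N m; "tool_pos": TCP position; "tool_rot": TCP orientation; "contact_force": force on the tool from outside, world axes, zero at the start; "ft_torque": the same for the moment, N m; "gripper_width": opening from 0.0 (shut) to 1.0 (fully open); "grasp_force": force on a finger pad.
Only numpy, scipy, OpenCV 4.12 (cv2) and the standard library are available. Lean on these libraries where they do the work, as an engineer would, in place of code of your own. Each camera call takes 0.05 s, during which the arm holds its last target. There are 200 camera calls.

### The job

The gilded moulding in the green quick-action vise is finished. Press the red thumb lever right down to lift its pawl out of the rack, and keeping it down (firmly, but without leaning on it hard) drag the jaw back until it is open by at least 20 mm; never pull the moulding out of the closed jaws. Then lift the moulding out and set it down gently, not dropped, across both felt bearers in the free half of the drying board: parallel to the piece already there, the same edge up as in the vise, and nothing else pushed about.

Things in the scene. Friction and masses are not known exactly. Their poses are not given: they have to be found in the camera images.
- vise: Green cast quick-action vise bolted to the bench, 250 x 146 mm over its feet, 46 mm high to the jaw tops. Origin on the bench under the jaws' middle line: x runs from the thumb lever (-x) to the fixed jaw (+x), z up. A steel bed, top z = 30 mm, carries the work; the fixed jaw's cork face is at x = +46 mm, the jaws are 112 mm wide along y. Base from x = -165 to +85 mm.
- jaw (a joint): How far the sliding jaw has opened, in m: 0 as found, up to 0.040 at its stop; it slides along the vise's -x with about 7 N of steady friction and stays where it is left. While the pawl sits in the rack it cannot open. A sprung cork pad on the jaw presses the moulding against the fixed jaw with about 3 N; it springs out 3 mm when the jaw goes back.
- lever (a joint): Angle of the red thumb lever carried by the sliding jaw, rad: 0 up (pawl in the rack), 0.22 right down on its stop (pawl nose lifted clear; it clears from about 0.17). A spring brings it back up: about 2 N on the press pad to start it, 5 N at the stop. When it comes up the pawl drops into the nearest of the 6 mm teeth and keeps the jaw from opening further.
- press_pad (a point): Centre of the top of the ribbed red press pad (40 mm along x, 44 mm wide) on the thumb lever; moves with lever and jaw. With the jaw shut it is at x = -101, y = 0, z = 67 mm in the vise's frame with the lever up; fully pressed it is 12 mm lower, 8 mm further to -x and level. It has no lip: only friction under a press of some 15 to 25 N carries the jaw along; over 40 N would bend it.
- moulding: Gilded wooden moulding offcut, a bar 160 x 38 x 18 mm, 70 to 140 g, standing on its 18 mm edge between the vise's jaws, 22 mm of it above them. Its long side is its own y (along the vise's y), its own x points up (38 mm), its own z (18 mm) points to the vise's -x. Origin at the middle of the face against the fixed jaw.
- moulding_mid (a point): The middle of the moulding (half way through 160, 38 and 18 mm). In the vise it is 37 mm to +x of the vise's origin and 49 mm above the bench, up to 15 mm off along y; the moulding's top edge is 19 mm above it.
- board: Plywood drying board fixed on the bench, 150 x 210 x 10 mm, origin under its centre. Two felt-topped bearers, 16 mm wide, run along its x at y = -55 and +55 mm; their tops are at z = 22 mm. A moulding lies across both, along the board's y. The free side is the board's -x half; the other piece stands near x = +45 mm.
- piece: A like moulding, 160 x 38 x 18 mm, already set to dry on its 18 mm edge across both bearers on the board's +x side, long side along the board's y. To be left where it is.
- piece_mid (a point): The middle of that other piece: about 45 mm to +x of the board's centre and 41 mm above the bench.
- spatula: Bystander: palette spatula, wooden handle, 33x200x16 mm, loose on the bench; origin under its middle. Leave it alone.
- offcut: Bystander: dark wood offcut, 40x60x18 mm, loose on the bench; origin under its middle. Leave it alone.
- pot_blue: Bystander: blue pigment pot, 63x63x72 mm, loose on the bench; origin under its middle. Leave it alone.

How it is judged:
On the way, in this order (a step that is already met when the one before it is completed fails the run):
1. the jaw is open by at least 20 mm while the moulding still stands in the vise (value of joint jaw above 0.02 m and z of moulding_mid in the frame of vise below 0.06 m and x of moulding_mid in the frame of vise above 0 m), for 0.2 s.
2. the moulding is lifted clear of the vise (z of moulding_mid in the frame of vise above 0.09 m), for 0.1 s.
At the end, for the whole second after the job is handed in: Moulding released, at rest on both bearers: middle 8 mm past to 60 mm on the free (-x) side of the board's centre, within 30 mm of it along y; upright within 0.12 rad, same edge up, parallel within 0.2 rad. Jaw still open 20 mm or more; other piece within 10 mm of its start (x of moulding_mid in the frame of board between -0.06 and 0.008 m and y of moulding_mid in the frame of board between -0.03 and 0.03 m and z of moulding_mid in the frame of board between 0.037 and 0.045 m and angle between moulding's own x axis and vertical below 0.12 rad and angle between the y axis of moulding and the y axis of board, either way round below 0.2 rad and linear speed of moulding below 0.02 m/s and value of joint jaw above 0.02 m and contact force between moulding and board above 0.1 N and distance of piece_mid from where it was at the start of the episode below 0.01 m); the robot touches nothing.
It fails at once if the moulding is pulled up more than 8 mm while the jaw is open by less than 10 mm (value of joint jaw below 0.01 m and z of moulding_mid in the frame of vise above 0.057 m and horizontal distance between moulding_mid and vise below 0.08 m).
It fails at once if the fingers lean on the vise with more than 40 N (contact force between the fingers and vise above 40 N).
It fails at once if the moulding is dropped (falls free from more than about 10 mm) (contact force between anything else and moulding below 0.02 N and linear speed of moulding above 0.45 m/s).
It fails at once if the piece already drying is pushed by more than 10 mm or upset (distance of piece_mid from where it was at the start of the episode above 0.01 m or angle between piece's own x axis and vertical above 0.3 rad).
It fails at once if a bystander is pushed more than 20 mm (distance of any of spatula, offcut, pot_blue from where it was at the start of the episode above 0.02 m).
It also fails if it takes over 58 s, if anything falls off the work surface, if the arm or the gripper's body presses on something with over 40 N, if the wrist force passes 120 N, or if a joint passes its speed limit or range.

## Working session

There is one attempt and no reset: what is moved stays moved. The work goes in short steps, Python scripts to look and compute and a tool call to move; the robot and the scene stay as the last step left them, time stands still between calls to the robot, and variables do not carry over. Pictures are saved under pics/ and viewed, at most 12 in all, crops included, and the job is handed in when it is done.

Besides the shell and the picture viewer there is one more tool, called after "Emit:" as name([rows], argument=value, ...), one row to a line, values as JSON. arm_command: Moves the arm, as the interface text tells. Shifts and turns lie within -1 to 1; 1 stands for 0.15 m of shift or 2 pi rad of turn. Its arguments: {"type":"object","properties":{"moves":{"type":"array"}},"required":["moves"]}

```bash
mkdir -p pics
cat > h.py <<'E'
import numpy as np, cv2
from plant import manip
def grab(n): return manip.grab_frame(n)
def save(p,f): cv2.imwrite('pics/'+f,cv2.cvtColor(p['frame'],cv2.COLOR_RGB2BGR))
def proj(p,X):
    c=np.atleast_2d(X)@np.array(p['R']).T+np.array(p['t']); s=c[:,:2]/c[:,2:]
    s=s*(1+p['k1']*(s**2).sum(1,keepdims=True))
    return s*[p['fx'],p['fy']]+[p['cx'],p['cy']]
def unproj(p,uv,z):
    d=(np.atleast_2d(uv).astype(float)-[p['cx'],p['cy']])/[p['fx'],p['fy']]; s=d.copy()
    for _ in range(30): s=d/(1+p['k1']*(s**2).sum(1,keepdims=True))
    R=np.array(p['R']); r=np.c_[s,np.ones(len(s))]@R; c=-R.T@np.array(p['t'])
    return c+r*((z-c[2])/r[:,2])[:,None]
E
python3 - <<'E'
from h import *
st=manip.state(); print({k:np.round(v,3) for k,v in st.items()}, manip.tcp_to_tips)
for n in('scene','top'):
    p=grab(n); save(p,n+'0.png'); print(n,'cam',-np.array(p['R']).T@np.array(p['t']),p['k1'],p['fx'])
    for t in('vise','press_pad','moulding','board','piece','spatula','offcut','pot_blue'):
        print(t,[(np.round(d['extent']).astype(int).tolist(),round(d['confidence'],2)) for d in manip.search_frame(p,t)[:3]])
E
```

```text
{'time': np.float64(0.0), 'joint_pos': array([-1.313,  0.053,  1.614, -0.   ,  1.476, -0.119]), 'joint_vel': array([-0.   , -0.   ,  0.   ,  0.   ,  0.001, -0.   ]), 'joint_efforts': array([-1.0000e-03, -3.9367e+01, -3.7018e+01, -0.0000e+00,  7.0000e-03,
        0.0000e+00]), 'tool_pos': array([ 0.23 , -0.581,  0.255]), 'tool_rot': array([-0.001,  0.982,  0.187, -0.   ]), 'contact_force': array([-0.163,  0.576, -0.31 ]), 'ft_torque': array([-0.027, -0.009,  0.018]), 'grasp_force': np.float64(0.0), 'gripper_width': np.float64(1.005)} 0.025
scene cam [0.10077811 0.69303138 0.78733104] -0.07053265726749781 498.9871425912386
vise [([232, 178, 332, 231], 0.69)]
press_pad [([283, 183, 317, 198], 0.78)]
moulding [([245, 165, 264, 214], 0.69), ([303, 148, 326, 183], 0.56)]
board [([124, 255, 245, 348], 0.63), ([234, 180, 335, 228], 0.5), ([247, 169, 265, 212], 0.16)]
piece [([135, 251, 200, 302], 0.92)]
spatula [([304, 148, 326, 183], 0.62)]
offcut [([120, 255, 244, 350], 0.45)]
pot_blue [([179, 181, 202, 213], 0.75)]
top cam [ 0.49385297 -0.12535216  0.9644282 ] -0.05500116554476661 356.52743696314326
vise [([246, 155, 324, 258], 0.82)]
press_pad [([283, 198, 309, 238], 0.93)]
moulding [([253, 162, 307, 194], 0.93)]
board [([104, 156, 192, 235], 0.87), ([260, 174, 311, 238], 0.43), ([282, 200, 307, 238], 0.27)]
piece [([114, 165, 173, 184], 0.84), ([330, 191, 399, 213], 0.32)]
spatula [([332, 189, 402, 215], 0.88)]
offcut [([323, 148, 351, 173], 0.91), ([284, 197, 307, 234], 0.59)]
pot_blue [([228, 114, 253, 146], 0.82)]
```

View pics/top0.png

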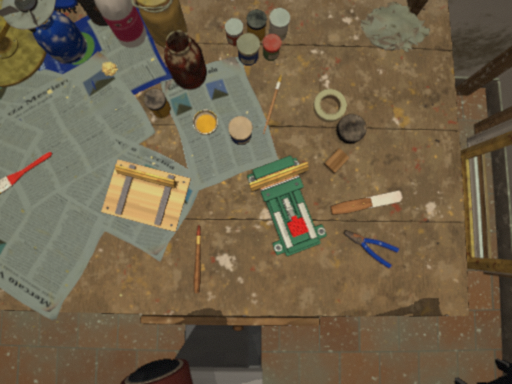

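View pics/scene0.png

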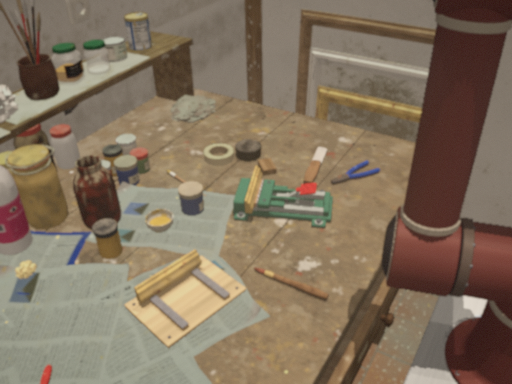

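The top view shows the vise at about (285,205) with its lever pad at (297,226) and the moulding at (279,177). The board is at (147,196) and its free half faces the robot. I'll enlarge these areas to measure them.

Run:
```python
from h import *
im=cv2.imread('pics/top0.png')
a=cv2.resize(im[150:260,240:330],None,fx=5,fy=5,interpolation=cv2.INTER_CUBIC)
b=cv2.resize(im[150:240,97:197],None,fx=4,fy=4,interpolation=cv2.INTER_CUBIC)[:360]
c=np.zeros((550,450+350,3),np.uint8); c[:,:450]=a; c[:360,450:800]=b[:,:350]
cv2.imwrite('pics/crop0.png',c)
p=grab('top')
for n,(uv,z) in {'pad':((296,218),.067),'m':((280,178),.068),'board':((148,195.5),.01),'pot':((240,130),.07)}.items(): print(n,unproj(p,uv,z))
```

```text
pad [[ 0.54488543 -0.23904138  0.067     ]]
m [[ 0.64634532 -0.19827764  0.068     ]]
board [[0.60378526 0.15318669 0.01      ]]
pot [[ 0.77061201 -0.09422345  0.07      ]]
```

View pics/crop0.png

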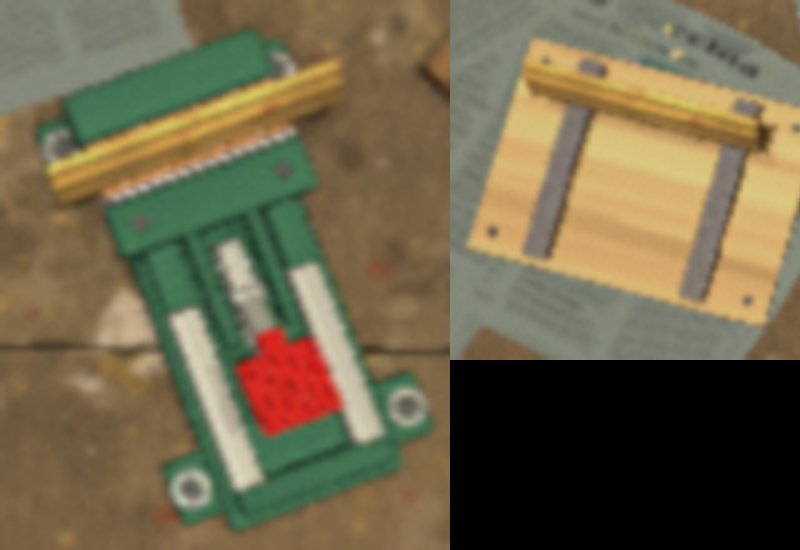

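```bash
cat > fit.py <<'E'
from h import *
from scipy.optimize import least_squares
p=grab('top')
A=lambda u,v:np.array([240+(u+.5)/5-.5,150+(v+.5)/5-.5])
B=lambda u,v:np.array([97+(u-450+.5)/4-.5,150+(v+.5)/4-.5])
def W(q,L):
    c,s=np.cos(q[2]),np.sin(q[2]); L=np.array(L); return np.c_[q[0]+c*L[:,0]-s*L[:,1],q[1]+s*L[:,0]+c*L[:,1],L[:,2]]
uv=np.array([A(65,97),A(255,30),A(122,257),A(318,187),A(48,172),A(337,60),A(236,372),A(264,437),A(343,406)])
def f(q):
    xb,xs,d=q[3:]
    return (proj(p,W(q,[(xb,.056,.046),(xb,-.056,.046),(xs,.056,.046),(xs,-.056,.046),(.046,.08+d,.068),(.046,-.08+d,.068),(-.081,.022,.067),(-.121,.022,.067),(-.121,-.022,.067)]))-uv).ravel()
r=least_squares(f,[.63,-.2,.36,.085,-.02,0],loss='soft_l1'); q=r.x
print('vise',q.round(4)); print(f(q).reshape(-1,2).round(1).tolist())
ub=np.array([B(532,40),B(468,245),B(767,325),B(525,60),B(765,122)])
def g(b): return (proj(p,W(b,[(.075,.105,.01),(-.075,.105,.01),(-.075,-.105,.01),(b[3]+.009,b[4]+.08,.06),(b[3]+.009,b[4]-.08,.06)]))-ub).ravel()
b=least_squares(g,[.6,.15,-.2,.045,0]).x; print('board',b.round(4)); print(g(b).reshape(-1,2).round(1).tolist())
s=grab('scene')
print('pad',W(q,[(-.101,0,.067)]),'mid',W(q,[(.037,q[5],.049)]))
def draw(p,k,o,f,w):
    im=cv2.resize(cv2.cvtColor(p['frame'],cv2.COLOR_RGB2BGR),None,fx=k,fy=k,interpolation=cv2.INTER_CUBIC)
    def box(Q,x0,x1,y0,y1,z,col):
        P=proj(p,W(Q,[(x0,y0,z),(x1,y0,z),(x1,y1,z),(x0,y1,z)]))
        cv2.polylines(im,[np.round((P+.5)*k-.5).astype(int)],True,col,1)
    d=q[5]
    box(q,-.121,-.081,-.022,.022,.067,(255,255,255));box(q,.028,.046,d-.08,d+.08,.068,(255,0,0));box(q,.046,q[3],-.056,.056,.046,(0,0,255))
    box(b,-.075,.075,-.105,.105,.01,(255,0,0));box(b,b[3]-.009,b[3]+.009,b[4]-.08,b[4]+.08,.06,(0,0,255))
    return im[o[1]:o[1]+f[1],o[0]:o[0]+f[0]]
c=np.zeros((600,800,3),np.uint8)
x=draw(s,3,(360,430),(660,600),0);c[:x.shape[0],:660]=x
cv2.imwrite('pics/ov.png',c[:, :660])
E
python3 fit.py
```

```text
vise [ 0.6163 -0.2067  0.3705  0.0807 -0.0087 -0.0039]
[[-1.1, 0.6], [0.6, -0.5], [-0.4, 0.5], [0.5, -0.5], [-0.3, -0.7], [0.2, 0.2], [-0.1, -1.3], [0.0, 0.7], [0.5, 0.6]]
board [ 0.6068  0.1589 -0.2361  0.0432  0.0022]
[[0.1, -1.0], [0.0, 0.7], [-0.1, 0.2], [0.5, 0.3], [-0.4, -0.3]]
pad [[ 0.52215113 -0.24322372  0.067     ]] mid [[ 0.65219845 -0.19688964  0.049     ]]
```

View pics/ov.png

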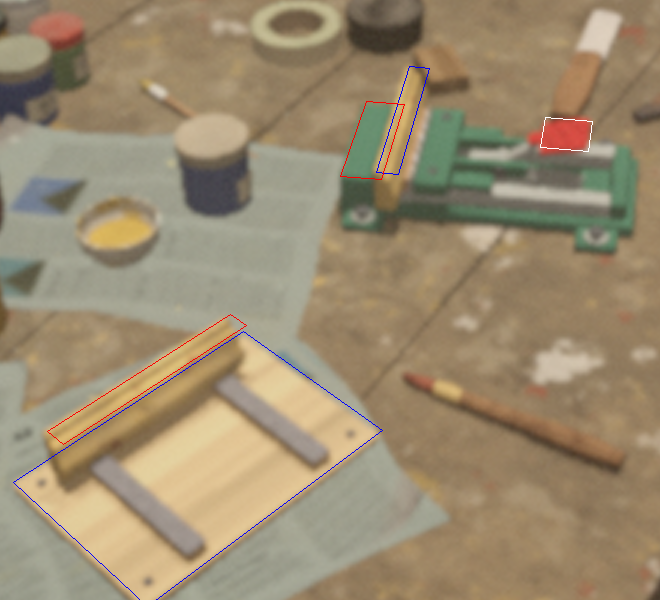

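The overlay matches in both cameras to within a few mm. I'll move toward the lever with the fingers shut and turned 90°.

Emit:
arm_command([
  [-1, [0.9, -0.46, 0], -0.25],
  [-1, [0.9, -0.46, 0], -0.25],
  [-1, [0.9, -0.46, 0], -0.25],
  [-1, [0.9, -0.46, 0], -0.25],
  [-1, [0.9, -0.46, 0], -0.25],
  [-1, [0.9, -0.46, 0], -0.25],
  [-1, [0.9, -0.46, 0], -0.25],
  [-1, [0.9, -0.46, 0], -0.25],
  [-1, [0.9, -0.46, 0], -0.25],
  [-1, [0.9, -0.46, 0], -0.25],
  [-1, [0.9, -0.46, 0], -0.25],
  [-1, [0.9, -0.46, 0], -0.25],
  [-1, [0.9, -0.46, 0], -0.25],
  [-1, [0.9, -0.46, 0], -0.25],
])

```text
time: 2.22
tool_pos: [0.3301, -0.4673, 0.2564]
tool_rot: [0.0, 0.562, 0.827, -0.0]
contact_force: [-0.4, 0.9, 0.5]
gripper_width: 0.002
grasp_force: 0.0
```

```bash
cat >> h.py <<'E'
from scipy.spatial.transform import Rotation as Ro
def to(P,yaw=None):
    s=manip.state(); w=s['tool_rot']; R=Ro.from_quat([w[1],w[2],w[3],w[0]]).as_matrix()
    y0=np.arctan2(R[1,0],R[0,0]); print('t %.2f'%s['time'],'pos',np.round(s['tool_pos'],4),'yaw %.4f'%y0,'F',np.round(s['contact_force'],1),'j6 %.2f'%s['joint_pos'][5])
    print('units',np.round(R.T@(np.array(P)-s['tool_pos'])/.15,4), 'turn', None if yaw is None else round(-(yaw-y0)/2/np.pi,4))
E
python3 -c "
from h import *
to([.522,-.243,.12],.3705+np.pi/2)"
```

```text
t 2.22 pos [ 0.3301 -0.4673  0.2564] yaw 1.9487 F [-0.4  0.9  0.5] j6 -1.46
units [0.9179 1.7407 0.909 ] turn 0.0012
```

Emit:
arm_command([
  [-1, [0.46, 0.87, 0.2], 0],
  [-1, [0.46, 0.87, 0.2], 0],
  [-1, [0.46, 0.87, 0.2], 0],
  [-1, [0.46, 0.87, 0.2], 0],
  [-1, [0.46, 0.87, 0.2], 0],
  [-1, [0.46, 0.87, 0.2], 0],
])

```text
time: 2.72
tool_pos: [0.4266, -0.3541, 0.2259]
tool_rot: [-0.0, 0.562, 0.827, -0.0]
contact_force: [-0.3, 0.5, 0.3]
gripper_width: 0.001
grasp_force: 0.0
```

Emit:
arm_command([
  [-1, [0.46, 0.87, 0.6], 0.001],
  [-1, [0.46, 0.87, 0.6], 0.001],
  [-1, [0.46, 0.87, 0.6], 0.001],
  [-1, [0.46, 0.87, 0.6], 0.001],
  [-1, [0.46, 0.87, 0.6], 0.001],
  [-1, [0.46, 0.87, 0.6], 0.001],
  [-1, [0.46, 0.87, 0.6], 0.001],
])

```text
time: 3.3
tool_pos: [0.5219, -0.2442, 0.1368]
tool_rot: [0.0, 0.565, 0.825, -0.0]
contact_force: [-0.1, -1.0, 0.3]
gripper_width: -0.002
grasp_force: 0.0
```

```bash
python3 -c "
from h import *
to([.522,-.243,.1],.3705+np.pi/2)
s=grab('scene'); im=cv2.cvtColor(s['frame'],cv2.COLOR_RGB2BGR)
cv2.imwrite('pics/s1.png',cv2.resize(im[100:240,200:360],None,fx=4,fy=4,interpolation=cv2.INTER_CUBIC))"
```

```text
t 3.30 pos [ 0.5219 -0.2442  0.1368] yaw 1.9402 F [-0.1 -1.   0.3] j6 -0.94
units [0.0074 0.0034 0.2454] turn -0.0002
```

View pics/s1.png

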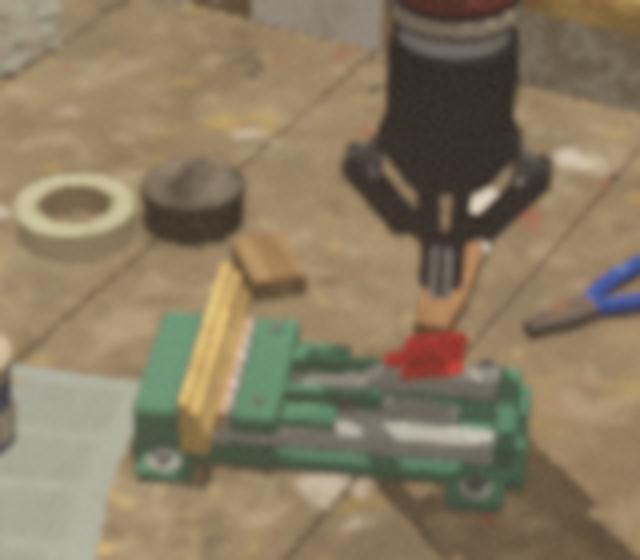

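The closed fingers hang directly above the red pad at (435,355) in the crop, with nothing in the way. Next I'll go down to the pad and press it.

Emit:
arm_command([
  [-1, [0, 0, 0.15], 0],
  [-1, [0, 0, 0.25], 0],
  [-1, [0, 0, 0.29], 0],
  [-1, [0, -0.01, 0.31], 0],
  [-1, [0, -0.02, 0.33], 0],
  [-1, [0, -0.035, 0.35], 0],
  [-1, [0, -0.035, 0.35], 0],
])

```text
time: 3.93
tool_pos: [0.5173, -0.2461, 0.0848]
tool_rot: [0.001, 0.565, 0.825, -0.0]
contact_force: [-1.1, -1.8, 3.4]
gripper_width: -0.002
grasp_force: 1.7
```

Emit:
arm_command([
  [-1, [0, -0.01, 0.01], 0],
  [-1, [0, -0.02, 0.02], 0],
  [-1, [0, -0.02, 0.02], 0],
])

```text
time: 4.18
tool_pos: [0.5149, -0.2464, 0.0814]
tool_rot: [0.001, 0.565, 0.825, 0.0]
contact_force: [1.7, -1.4, 2.1]
gripper_width: -0.0
grasp_force: 1.3
```

Emit:
arm_command([
  [-1, [0, 0, 0.01], 0],
  [-1, [0, 0, 0.01], 0],
])

```text
time: 4.35
tool_pos: [0.5144, -0.2466, 0.0798]
tool_rot: [0.001, 0.565, 0.825, -0.001]
contact_force: [-0.5, -3.2, 4.4]
gripper_width: -0.001
grasp_force: 2.5
```

Emit:
arm_command([
  [-1, [0, 0, 0.007], 0],
  [-1, [0, 0, 0.007], 0],
])

```text
time: 4.52
tool_pos: [0.5145, -0.2467, 0.0795]
tool_rot: [0.0, 0.565, 0.825, -0.001]
contact_force: [-3.4, -2.2, 8.2]
gripper_width: -0.004
grasp_force: 4.4
```

Emit:
arm_command([
  [-1, [0, 0, 0.007], 0],
  [-1, [0, 0, 0.007], 0],
  [-1, [0, 0, 0.007], 0],
])

```text
time: 4.77
tool_pos: [0.5145, -0.2468, 0.0793]
tool_rot: [0.0, 0.565, 0.825, -0.001]
contact_force: [-6.6, -0.2, 14.0]
gripper_width: -0.002
grasp_force: 6.9
```

Emit:
arm_command([
  [-1, [0, 0, 0.005], 0],
  [-1, [0, 0, 0.005], 0],
  [-1, [0, 0, 0.005], 0],
])

```text
time: 5.02
tool_pos: [0.5145, -0.2468, 0.0792]
tool_rot: [0.0, 0.565, 0.825, -0.001]
contact_force: [-6.8, 0.3, 16.5]
gripper_width: -0.0
grasp_force: 8.5
```

Emit:
arm_command([
  [-1, [0, -0.01, 0.005], 0],
  [-1, [0, -0.02, 0.007], 0],
  [-1, [0, -0.03, 0.007], 0],
  [-1, [0, -0.04, 0.007], 0],
  [-1, [0, -0.04, 0.007], 0],
])

```text
time: 5.43
tool_pos: [0.5118, -0.248, 0.0791]
tool_rot: [0.003, 0.565, 0.825, 0.002]
contact_force: [2.4, 3.9, 14.9]
gripper_width: -0.0
grasp_force: 7.4
```

Emit:
arm_command([
  [-1, [0, 0, 0.007], 0],
  [-1, [0, 0, 0.011], 0],
  [-1, [0, -0.015, 0.011], 0],
  [-1, [0, -0.03, 0.011], 0],
  [-1, [0, -0.045, 0.011], 0],
  [-1, [0, -0.06, 0.011], 0],
])

```text
time: 5.93
tool_pos: [0.505, -0.2508, 0.0788]
tool_rot: [0.004, 0.565, 0.825, 0.004]
contact_force: [4.2, 9.4, 18.9]
gripper_width: 0.004
grasp_force: 9.4
```

```bash
python3 -c "
from h import *
to([.5,-.25,.08],.3705+np.pi/2)
s=grab('scene'); im=cv2.cvtColor(s['frame'],cv2.COLOR_RGB2BGR)
cv2.imwrite('pics/s2.png',cv2.resize(im[140:240,220:345],None,fx=5,fy=5,interpolation=cv2.INTER_CUBIC))"
```

```text
t 5.93 pos [ 0.505  -0.2508  0.0788] yaw 1.9409 F [ 4.2  9.4 18.9] j6 -0.97
units [ 0.0169 -0.0294 -0.0085] turn -0.0001
```

View pics/s2.png

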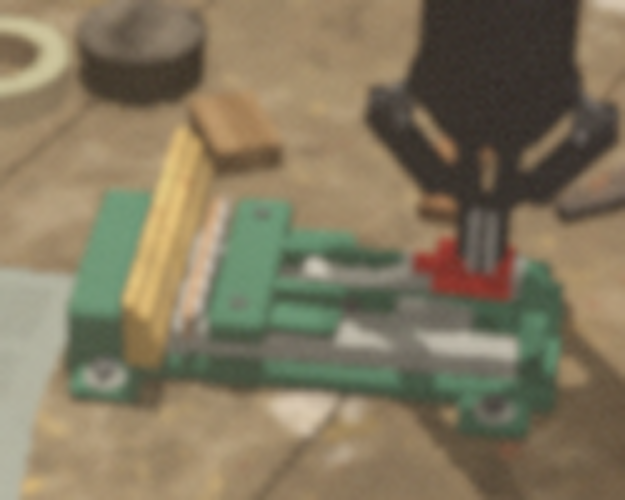

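The jaw is following: a gap has opened next to the cork pad at (200,270), and the fingers are still in the middle of the pad. I'll keep dragging.

Emit:
arm_command([
  [-1, [0.002, -0.015, 0], 0],
  [-1, [0.004, -0.03, 0], 0],
  [-1, [0.006, -0.045, 0], 0],
  [-1, [0.008, -0.06, 0], 0],
  [-1, [0.008, -0.075, 0], 0],
])

```text
time: 6.4
tool_pos: [0.4944, -0.2546, 0.0789]
tool_rot: [0.005, 0.565, 0.825, 0.003]
contact_force: [5.9, 5.8, 17.1]
gripper_width: -0.001
grasp_force: 8.6
```

Emit:
arm_command([
  [-1, [0, -0.015, 0], 0],
  [-1, [0, -0.03, 0], 0],
  [-1, [0, -0.045, 0], 0],
  [-1, [0, -0.06, 0], 0],
])

```text
time: 6.73
tool_pos: [0.486, -0.2579, 0.0788]
tool_rot: [0.005, 0.565, 0.825, 0.003]
contact_force: [6.4, 5.3, 18.6]
gripper_width: 0.001
grasp_force: 8.8
```

Emit:
arm_command([
  [-1, [0, -0.015, 0], 0],
  [-1, [0, -0.025, 0], 0],
  [-1, [0, -0.015, -0.01], 0],
  [-1, [0, -0.005, -0.025], 0],
  [-1, [0, 0.01, -0.06], 0],
  [-1, [0, 0.03, -0.12], 0],
  [-1, [0, 0.03, -0.25], 0],
  [-1, [0, 0.03, -0.4], 0],
  [-1, [0, 0.03, -0.6], 0],
  [-1, [0, 0.03, -0.8], 0],
  [-1, [0, 0.03, -0.8], 0],
])

```text
time: 7.65
tool_pos: [0.4875, -0.2571, 0.2002]
tool_rot: [0.004, 0.565, 0.825, 0.0]
contact_force: [0.5, -0.5, 1.0]
gripper_width: -0.003
grasp_force: 0.0
```

```bash
python3 -c "
from h import *
to([.6522,-.1969,.14],.3705+np.pi/2)
k=[]
for n in('scene','top'):
    s=grab(n); im=cv2.cvtColor(s['frame'],cv2.COLOR_RGB2BGR)
    k.append(cv2.resize(im[140:240,220:345] if n=='scene' else im[150:250,235:335],None,fx=4 if n=='scene' else 3,fy=4,interpolation=cv2.INTER_CUBIC))
    for t in ('press_pad','moulding'): print(n,t,manip.search_frame(s,t)[:1])
cv2.imwrite('pics/s3.png',np.hstack(k))"
```

```text
t 7.65 pos [ 0.4875 -0.2571  0.2002] yaw 1.9415 F [ 0.5 -0.5  1. ] j6 -0.99
units [-0.0208  1.1668  0.4077] turn 0.0
scene press_pad []
scene moulding [{'extent': [242.9, 165.0, 259.5, 213.8], 'confidence': 0.69}]
top press_pad [{'extent': [102.2, 157.6, 191.5, 228.8], 'confidence': 0.19}]
top moulding [{'extent': [250.9, 160.8, 307.9, 192.3], 'confidence': 0.94}]
```

View pics/s3.png

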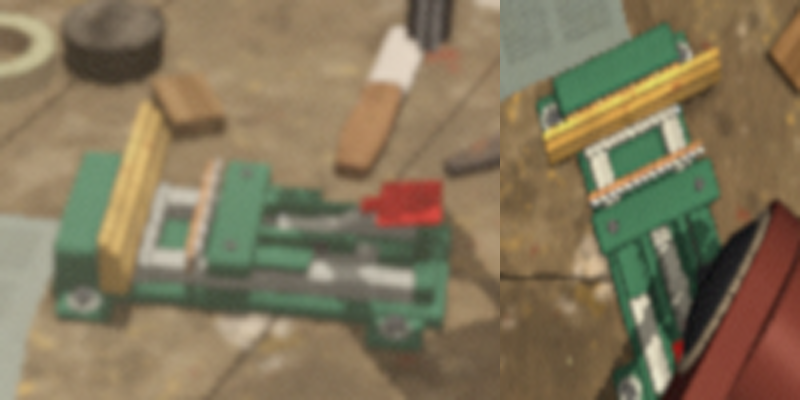

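The moulding still stands upright against the fixed jaw, and the sliding jaw is back about 30 mm. Next I'll move over the moulding with the gripper open.

Emit:
arm_command([
  [0.4, [-0.01, 0.58, 0], 0],
  [0.4, [-0.02, 1, 0.2], 0],
  [0.4, [-0.02, 1, 0.3], 0],
  [0.4, [-0.02, 1, 0.3], 0],
  [0.4, [-0.02, 1, 0.3], 0],
  [0.4, [-0.02, 1, 0.3], 0],
  [0.4, [-0.02, 1, 0.3], 0],
])

```text
time: 8.53
tool_pos: [0.6253, -0.2043, 0.1475]
tool_rot: [-0.001, 0.565, 0.825, -0.0]
contact_force: [-0.7, -0.1, -0.2]
gripper_width: 0.705
grasp_force: 0.0
```

```bash
python3 -c "
from h import *
to([.6522,-.1969,.075],.3705+np.pi/2)"
```

```text
t 8.53 pos [ 0.6253 -0.2043  0.1475] yaw 1.9415 F [-0.7 -0.1 -0.2] j6 -0.80
units [-0.0201  0.1862  0.4826] turn 0.0
```

Emit:
arm_command([
  [0.4, [-0.02, 0.185, 0], 0],
  [0.4, [-0.02, 0.185, 0.15], 0],
  [0.4, [-0.02, 0.185, 0.3], 0],
  [0.4, [-0.02, 0.185, 0.4], 0],
  [0.4, [-0.02, 0.185, 0.44], 0],
  [0.4, [-0.02, 0.185, 0.44], 0],
  [0.4, [-0.02, 0.185, 0.44], 0],
])

```text
time: 9.12
tool_pos: [0.6529, -0.1977, 0.0835]
tool_rot: [0.0, 0.565, 0.825, 0.0]
contact_force: [0.6, 0.8, 0.7]
gripper_width: 0.699
grasp_force: 0.0
```

```bash
python3 -c "
from h import *
to([.6522,-.1969,.075],.3705+np.pi/2)
k=[]
s=grab('scene'); im=cv2.cvtColor(s['frame'],cv2.COLOR_RGB2BGR)
cv2.imwrite('pics/s4.png',cv2.resize(im[140:240,215:325],None,fx=5,fy=5,interpolation=cv2.INTER_CUBIC))"
```

```text
t 9.12 pos [ 0.6529 -0.1977  0.0835] yaw 1.9406 F [0.6 0.8 0.7] j6 -0.77
units [ 0.0068 -0.0022  0.0567] turn -0.0001
```

View pics/s4.png

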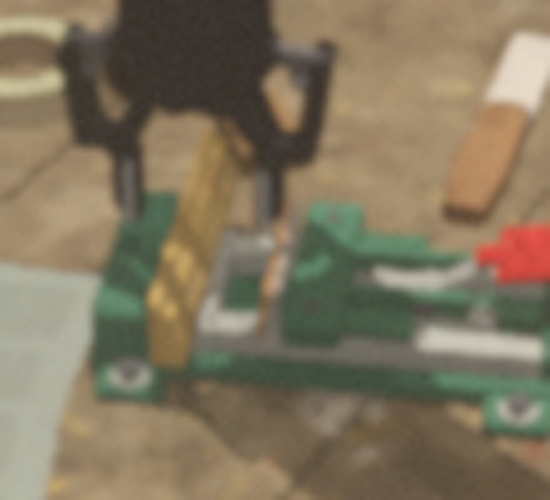

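The moulding at (200,240) stands between the open fingers and is well centred. I'll go down the last few mm and close.

Emit:
arm_command([
  [0.4, [0.006, 0, 0.025], 0],
  [0.4, [0.006, 0, 0.045], 0],
  [-0.2, [0.006, 0, 0.045], 0],
  [-1, [0.006, 0, 0.045], 0],
  [-1, [0.006, 0, 0.045], 0],
  [-1, [0.006, 0, 0.045], 0],
  [-1, [0.006, 0, 0.045], 0],
  [-1, [0.006, 0, 0.045], 0],
])

```text
time: 9.83
tool_pos: [0.6531, -0.1964, 0.0765]
tool_rot: [0.0, 0.565, 0.825, 0.0]
contact_force: [0.9, 1.5, 1.6]
gripper_width: 0.139
grasp_force: 57.8
```

Emit:
arm_command([
  [-1, [0, 0, -0.03], 0],
  [-1, [0, 0, -0.08], 0],
  [-1, [0, 0, -0.15], 0],
  [-1, [0, 0, -0.25], 0],
  [-1, [0, 0, -0.4], 0],
  [-1, [0, 0, -0.6], 0],
  [-1, [0, 0, -0.8], 0],
  [-1, [0, 0, -0.8], 0],
  [-1, [0, 0, -0.8], 0],
])

```text
time: 10.58
tool_pos: [0.6546, -0.1971, 0.2012]
tool_rot: [0.004, 0.565, 0.825, 0.001]
contact_force: [0.9, 0.1, -1.1]
gripper_width: 0.142
grasp_force: 57.6
```

```bash
python3 -c "
from h import *
q=[.6068,.1589,-.2361]
c,s=np.cos(q[2]),np.sin(q[2])
X=-.03; T=[q[0]+c*X,q[1]+s*X]; print(T)
to(T+[.18],q[2]+np.pi/2); print(manip.state()['gripper_width'])
k=[]
for n in('scene','top'):
    s=grab(n); im=cv2.cvtColor(s['frame'],cv2.COLOR_RGB2BGR)
    k.append(cv2.resize(im[100:240,200:325] if n=='scene' else im[120:260,235:335],None,fx=3.5,fy=3.5,interpolation=cv2.INTER_CUBIC))
cv2.imwrite('pics/s5.png',np.hstack(k))"
```

```text
[np.float64(0.5776322712281265), np.float64(0.16591737830606465)]
t 10.58 pos [ 0.6546 -0.1971  0.2012] yaw 1.9413 F [ 0.9  0.1 -1.1] j6 -0.77
units [2.4426 0.3974 0.1302] turn 0.0965
0.14207213415426395
```

View pics/s5.png

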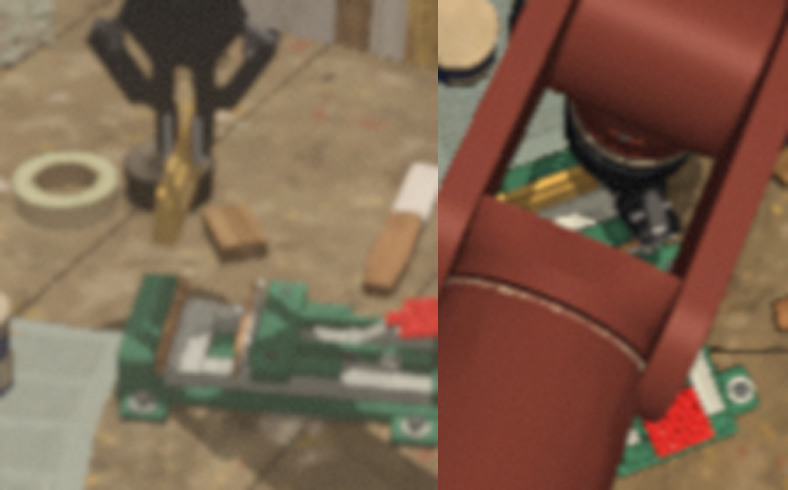

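The moulding is out of the vise, held level and upright, and the jaw is still open. I'll carry it to the board.

Emit:
arm_command([
  [-1, [0.1, 0.02, 0], 0],
  [-1, [0.3, 0.05, 0], 0],
  [-1, [0.5, 0.08, 0], 0],
  [-1, [0.7, 0.12, 0], 0],
  [-1, [0.9, 0.16, 0], 0],
  [-1, [1, 0.18, 0], 0],
])

```text
time: 11.18
tool_pos: [0.6216, -0.0428, 0.1938]
tool_rot: [-0.002, 0.564, 0.826, -0.0]
contact_force: [-0.5, 0.6, -1.4]
gripper_width: 0.141
grasp_force: 57.6
```

Emit:
arm_command([
  [-1, [0.2, 0.03, 0], 0.012],
  [-1, [0.4, 0.07, 0], 0.03],
  [-1, [0.6, 0.1, 0], 0.045],
  [-1, [0.8, 0.13, 0], 0.06],
  [-1, [0.9, 0.15, 0], 0.08],
  [-1, [1, 0.17, 0], 0.09],
  [-1, [1, 0.17, 0], 0.0965],
  [-1, [1, 0.17, 0], 0.0965],
  [-1, [1, 0.17, 0], 0.0965],
])

```text
time: 11.93
tool_pos: [0.5924, 0.1025, 0.1948]
tool_rot: [-0.0, 0.785, 0.62, -0.001]
contact_force: [-0.1, 0.8, -0.6]
gripper_width: 0.135
grasp_force: 57.6
```

```bash
python3 -c "
from h import *
to([.5776,.1659,.09],-.2361+np.pi/2)"
```

```text
t 11.93 pos [0.5924 0.1025 0.1948] yaw 1.3365 F [-0.1  0.8 -0.6] j6 0.28
units [ 0.3891 -0.1927  0.6988] turn 0.0003
```

Emit:
arm_command([
  [-1, [0.2, -0.1, 0], 0],
  [-1, [0.39, -0.19, 0.1], 0],
  [-1, [0.39, -0.19, 0.25], 0],
  [-1, [0.39, -0.19, 0.4], 0],
  [-1, [0.39, -0.19, 0.55], 0],
  [-1, [0.39, -0.19, 0.65], 0],
  [-1, [0.39, -0.19, 0.7], 0],
  [-1, [0.39, -0.19, 0.7], 0],
  [-1, [0.39, -0.19, 0.7], 0],
])

```text
time: 12.68
tool_pos: [0.5792, 0.1654, 0.091]
tool_rot: [-0.0, 0.785, 0.619, -0.0]
contact_force: [1.4, 0.4, -0.6]
gripper_width: 0.143
grasp_force: 57.7
```

```bash
python3 -c "
from h import *
to([.5776,.1659,.0685],-.2361+np.pi/2)
s=grab('scene'); im=cv2.cvtColor(s['frame'],cv2.COLOR_RGB2BGR)
cv2.imwrite('pics/s6.png',cv2.resize(im[215:365,100:280],None,fx=4,fy=4,interpolation=cv2.INTER_CUBIC))"
```

```text
t 12.68 pos [0.5792 0.1654 0.091 ] yaw 1.3347 F [ 1.4  0.4 -0.6] j6 0.39
units [ 0.0005 -0.0109  0.1501] turn 0.0
```

View pics/s6.png

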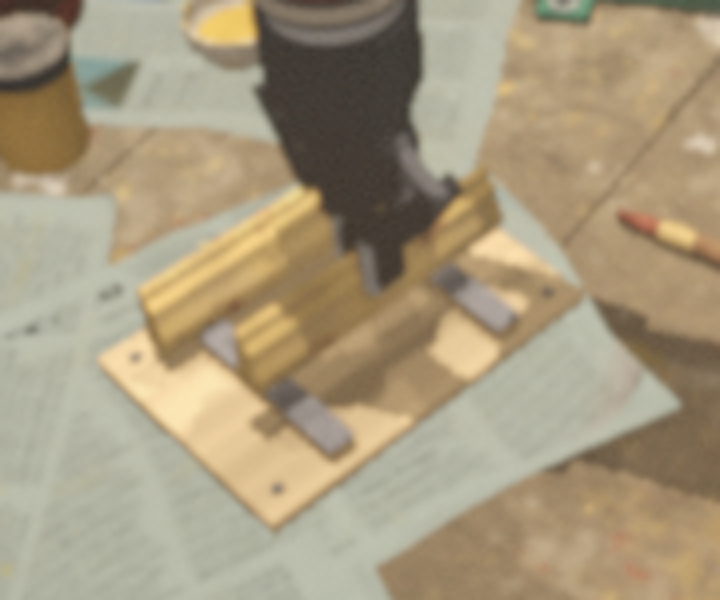

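The moulding hangs parallel to the drying piece and spans both bearers, at about (370,290). I'll lower it slowly.

Emit:
arm_command([
  [-1, [0, -0.01, 0.04], 0],
  [-1, [0, -0.01, 0.08], 0],
  [-1, [0, -0.01, 0.11], 0],
  [-1, [0, -0.01, 0.13], 0],
  [-1, [0, -0.01, 0.13], 0],
  [-1, [0, -0.01, 0.13], 0],
])

```text
time: 13.23
tool_pos: [0.5774, 0.1662, 0.0711]
tool_rot: [-0.0, 0.785, 0.619, -0.0]
contact_force: [0.7, -0.4, -1.7]
gripper_width: 0.136
grasp_force: 57.7
```

Emit:
arm_command([
  [-1, [0, 0, 0.007], 0],
  [-1, [0, 0, 0.014], 0],
  [-1, [0, 0, 0.014], 0],
])

```text
time: 13.48
tool_pos: [0.5776, 0.1662, 0.0694]
tool_rot: [0.0, 0.785, 0.619, -0.0]
contact_force: [-0.2, 0.7, -1.7]
gripper_width: 0.137
grasp_force: 57.7
```

Emit:
arm_command([
  [-1, [0, 0, 0.007], 0],
  [-1, [0, 0, 0.01], 0],
  [-1, [0, 0, 0.01], 0],
])

```text
time: 13.73
tool_pos: [0.5779, 0.1663, 0.0684]
tool_rot: [0.0, 0.785, 0.619, 0.0]
contact_force: [-0.1, -0.6, 1.2]
gripper_width: 0.135
grasp_force: 58.2
```

Emit:
arm_command([
  [-1, [0, 0, 0.007], 0],
  [-1, [0, 0, 0.007], 0],
  [-1, [0, 0, 0.007], 0],
])

```text
time: 13.98
tool_pos: [0.5781, 0.1662, 0.0683]
tool_rot: [0.0, 0.785, 0.619, 0.0]
contact_force: [-2.4, -0.4, 6.4]
gripper_width: 0.14
grasp_force: 59.4
```

It's in contact and takes up load, so it is seated. I'll open the fingers gently and lift away.

Emit:
arm_command([
  [-0.6, [0, 0, -0.004], 0],
  [-0.5, [0, 0, -0.004], 0],
  [-0.3, [0, 0, -0.004], 0],
  [-0.1, [0, 0, -0.004], 0],
  [-0.1, [0, 0, -0.004], 0],
  [-0.1, [0, 0, -0.004], 0],
  [-0.1, [0, 0, -0.004], 0],
])

```text
time: 14.57
tool_pos: [0.5775, 0.1662, 0.0673]
tool_rot: [-0.0, 0.785, 0.619, -0.0]
contact_force: [-0.1, -0.8, 0.5]
gripper_width: 0.449
grasp_force: 0.0
```

Emit:
arm_command([
  [-0.1, [0, 0, -0.05], 0],
  [-0.1, [0, 0, -0.15], 0],
  [-0.1, [0, 0, -0.3], 0],
  [-0.1, [0, 0, -0.5], 0],
  [-0.1, [0, 0, -0.8], 0],
  [-0.1, [0, 0, -1], 0],
  [-0.1, [0, -0.5, -1], 0],
  [-0.1, [-0.3, -1, -1], 0],
  [-0.1, [-0.6, -1, -1], 0],
  [-0.1, [-1, -1, -1], 0],
  [-0.1, [-1, -1, -1], 0],
  [-0.1, [-1, -1, -1], 0],
])

```text
time: 15.57
tool_pos: [0.3947, 0.0541, 0.2176]
tool_rot: [0.001, 0.785, 0.619, -0.0]
contact_force: [0.0, -0.4, -0.0]
gripper_width: 0.451
grasp_force: 0.0
```

```bash
python3 -c "
from h import *
to([.5776,.1659,.0685])
k=[]
for n in('scene','top'):
    s=grab(n); im=cv2.cvtColor(s['frame'],cv2.COLOR_RGB2BGR)
    k.append(cv2.resize(im[215:365,100:260] if n=='scene' else im[120:270,95:335],None,fx=2,fy=3,interpolation=cv2.INTER_CUBIC))
cv2.imwrite('pics/s7.png',np.hstack(k))"
```

```text
t 15.57 pos [0.3947 0.0541 0.2176] yaw 1.3356 F [ 0.  -0.4 -0. ] j6 0.18
units [1.0094 1.0114 0.9945] turn None
```

View pics/s7.png

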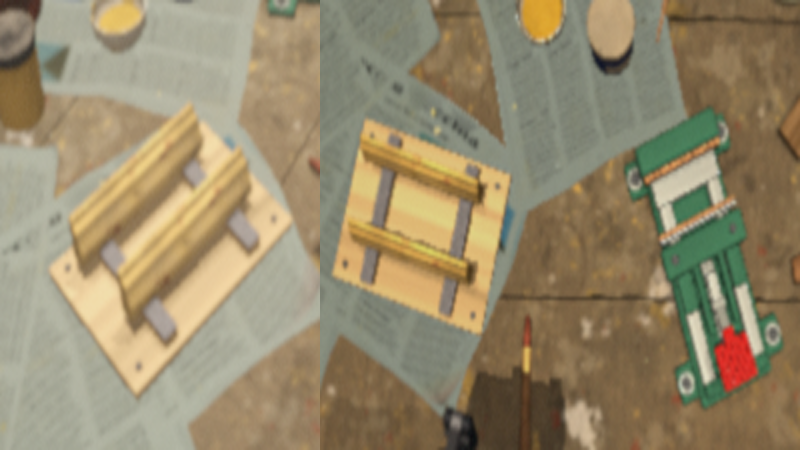

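The moulding stands upright across both bearers, parallel to the other piece. The jaw is wide open, and the arm is clear of everything.

```bash
python3 -c "
from plant import manip
print(manip.job_done())"
```

```text
the job is handed in; nothing more can be done
None
```

The moulding is standing, right edge up, across both felt bearers in the free half of the board, parallel to the other piece, with the jaw left open about 30 mm; I've handed the job in, but no verdict came back.

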